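# Load the sample pan on the hotplate

## Robot

A 7-joint arm with a two-finger parallel gripper is mounted at the origin on the work surface. World frame = base frame: x ahead of the robot, y to its left, z up, the work surface at z = 0. Lengths are in mm, angles in rad, forces in N, time in s.
With the tool pointing down it reaches from about 425 to 875 mm from the base axis. Payload 8.4 kg.
Tool frame: the origin (TCP) lies between the finger pads; the fingertips stand bot.nose_length ahead of it and the grasp point (between the pads) is the TCP (bot.nose_length is the distance from the TCP to the fingertips, in mm); z points along the fingers, y is the line along which they close (so a half turn about z gives the same grasp; the last joint's range is limited). The gripper opens to 85 mm and grips with 20 to 120 N. Pads are 22 mm wide; open, the fingers measure 114 mm over their backs; the gripper's body (76 mm by 85 mm) begins 54 mm behind the grasp point. The pads swing forward as they close: fully open they stand 13 mm farther back than shut.
Start: joints at [-1.396, 0.333, 0.04, 1.465, -0.013, 1.343, -0.059], TCP at [175.757, 625.759, 250.308] pointing down, gripper open.
Joint ranges: [-2.58, 2.58], [-0.38, 2.09], [-1.3, 1.39], [0.25, 2.4], [-1.5, 4.64], [0.08, 2.09], [-2.65, 2.65]. Speed limits (rad/s): [2.22, 2.22, 2.79, 2.79, 3.14, 3.14, 3.14].

## Interface

Orientations are given as a rotation vector (axis times angle).
In Python, from workcell import bot, vision gives the robot as it stands. The module is installed in compiled form; this text tells all that it offers. Calls block until the motion is done:
- bot.goto(position, orientation): joint-space move of the TCP to a pose.
- bot.line_to(position, speed=150, orientation=None, f_stop=None): straight line of the TCP; orientation=None keeps the orientation; speed is the mean speed in mm/s. With f_stop (N) it stops when the force on the tool has changed by that much, and returns True; else False.
- bot.goto_joints(angles): joint-space move.
- bot.move_gripper(opening, effort=None): opening from 0.0 (shut) to 1.0 (fully open); effort is the grip in N (None keeps the last); returns when the fingers have stopped.
- bot.sleep(seconds).
- bot.ik(position, orientation): joint angles nearest the present ones, or None.
- vision.grab_frame(name): name is "scene" or "top" or "wrist"; returns a dict with "img" (400x640x3 uint8, red, green, blue), "K" (3x3 intrinsics, pixels), "T" (4x4, takes a point from camera to world coordinates). Camera axes: x right, y up, looking along -z (the intrinsics and any distortion apply to the point x, -y, -z); pixel columns grow to the right and rows downward; lengths in mm; the calibration is good to about 2 mm. A picture is of the moment at which its call begins. There is no depth.
A pose or a line that the arm cannot do raises bot.MotionError and nothing moves.
- bot.sign_off(): hands the job in; it is judged then, once.
Readings, each from a call of its own:
- bot.current_time_s(): time.
- bot.current_qpos(): joint angles.
- bot.current_joint_velocities(): joint speeds.
- bot.current_effort(): joint torques, N m.
- bot.current_ee_pos(): TCP position.
- bot.current_eef_rot(): TCP orientation.
- bot.current_contact_force(): force on the tool from outside, world axes, zero at the start.
- bot.current_moment(): the same for the moment, N m.
- bot.current_gripper_width(): opening from 0.0 (shut) to 1.0 (fully open).
- bot.current_gripper_force(): force on a finger pad.
Only numpy, scipy, OpenCV 4.12 (cv2) and the standard library are available. Lean on these libraries where they do the work, as an engineer would, in place of code of your own. Each camera call takes 0.05 s, during which the arm holds its last target. There are 200 camera calls.

## Task

Switch the hotplate off first, then slide the open steel pan along the warming station and centre it on the round hotplate; if the lidded pot is standing there, first slide it back so that it stands fully on the metal cool strip behind (if it is already on the strip it stays there). Then stand every tall metal canister upright in the pan, and last of all switch the hotplate on again. Never lift the pan or the pot off the station, and leave the flask and the squat jar where they are.

Things in the scene. Friction and masses are not known exactly. Their poses are not given: they have to be found in the camera images.
- station: Low fixed slab, top at z = 25 mm, x (away from robot) -90 to 235 mm, y (left) -265 to 255. Origin: on the bench under the middle of a row of three flush round places at x = 0, y = -165, 0, 165 mm: the hotplate and two thin ring outlines 152 mm across, in any order. Behind it the flush grey metal cool strip: x 88 to 228, y -255 to 245 mm. Only the switch, on a wing at the back left, sticks up.
- hotplate: The flush dark round hotplate, 152 mm across, with two thin concentric circles on it; a mark without height. Origin at its centre on the slab's top. It is at one of the three places.
- pan: Open round steel pan, 156 mm outer, 150 mm inner diameter, 35 mm high, floor 5 mm thick, 0.6 kg, on one of the ring outlines at the start. Origin: centre of its underside. One upright black grip post is fixed outside the wall on its own -y side: 24 x 24 mm, centred 87 mm from the origin, from 10 to 70 mm above the underside; at the start it is on the robot's right within 25 degrees.
- pot: Closed steel pot 96 mm in diameter (100 mm at the fixed lid's edge), about 0.55 kg, lid top 62 mm above the underside; on the lid's centre a round black knob 26 mm in diameter, from 67 to 99 mm above the underside. Origin: centre of its underside. It starts either on the hotplate or on the cool strip behind it.
- canister1: Tall metal canister, a cylinder 44 mm in diameter and 74 mm high with a narrower 36 mm cap up to 85 mm, about 0.16 kg, standing on the bench to the robot's left among the flask and the squat jar. Origin: centre of its underside; own z is up. Three or four of the four canisters are present (an absent one reads None).
- canister2: Tall metal canister, a cylinder 44 mm in diameter and 74 mm high with a narrower 36 mm cap up to 85 mm, about 0.16 kg, standing on the bench to the robot's left among the flask and the squat jar. Origin: centre of its underside; own z is up. Three or four of the four canisters are present (an absent one reads None).
- canister3: Tall metal canister, a cylinder 44 mm in diameter and 74 mm high with a narrower 36 mm cap up to 85 mm, about 0.16 kg, standing on the bench to the robot's left among the flask and the squat jar. Origin: centre of its underside; own z is up. Three or four of the four canisters are present (an absent one reads None).
- canister4: Tall metal canister, a cylinder 44 mm in diameter and 74 mm high with a narrower 36 mm cap up to 85 mm, about 0.16 kg, standing on the bench to the robot's left among the flask and the squat jar. Origin: centre of its underside; own z is up. Three or four of the four canisters are present (an absent one reads None).
- flask: Conical glass flask, 68 mm wide at the foot, 90 mm high, standing among the canisters; leave it. Origin: centre of its underside.
- jar: Squat glass jar, 60 mm in diameter, 62 mm high with a screw lid, standing among the canisters; leave it. Origin: centre of its underside.
- switch (a joint): Hotplate switch: a toggle lever pivoting about a line along the station's y axis. 0 = fully leaning to the robot (station -x) = off; 1.0 rad = fully leaning away from the robot = on. Starts on (0.8 to 1.0). It turns easily, about 1 to 2 N at the ball, and stays where it is left.
- switch_tip (a point): Centre of the 26 mm white ball at the end of the lever, 55 mm from the pivot, which lies 47 mm above the bench at station x 155, y 294 mm. The ball moves 26 mm either side of the pivot in station x, 95 to 102 mm above the bench. The block under it is 70 mm (x) by 50 mm (y), its top 50 mm above the bench.
Things that resemble listed ones, but are neither listed nor needed, are in the scene too. What is shaped like the canister1 but orange or red is not meant.

How it is judged (in metres and radians):
On the way, in this order (a step that is already met when the one before it is completed fails the run):
1. the hotplate is switched off (value of joint switch below 0.2 rad), for 0.2 s.
2. the pan stands centred on the hotplate, not held, with the switch off (horizontal distance between pan and hotplate below 0.02 m and height (world z) of pan below 0.032 m and value of joint switch below 0.3 rad and linear speed of pan below 0.02 m/s and contact force between pan and the fingers below 0.2 N), for 0.3 s.
3. every canister present stands in the pan on the hotplate, with the switch still off (horizontal distance between pan and hotplate below 0.02 m and height (world z) of pan below 0.032 m and horizontal distance between each of canister1, canister2, canister3, canister4 and pan below 0.06 m and z of canister1 in the frame of pan between -0.002 and 0.013 m and angle between each of canister1, canister2, canister3, canister4's own z axis and vertical below 0.2 rad and z of canister2 in the frame of pan between -0.002 and 0.013 m and z of canister3 in the frame of pan between -0.002 and 0.013 m and z of canister4 in the frame of pan between -0.002 and 0.013 m and value of joint switch below 0.3 rad), for 0.3 s.
4. the hotplate is switched on (value of joint switch above 0.8 rad), for 0.2 s.
At the end, for the whole second after the job is handed in: Pan within 20 mm of the hotplate's centre; every canister present upright on its floor, within 60 mm of its centre; pot upright on the cool strip (centre 125 to 187 mm behind the row's line, within the strip's length); switch on (over 0.8 rad); all at rest (horizontal distance between pan and hotplate below 0.02 m and height (world z) of pan below 0.032 m and horizontal distance between each of canister1, canister2, canister3, canister4 and pan below 0.06 m and z of canister1 in the frame of pan between -0.002 and 0.013 m and angle between each of canister1, canister2, canister3, canister4's own z axis and vertical below 0.2 rad and z of canister2 in the frame of pan between -0.002 and 0.013 m and z of canister3 in the frame of pan between -0.002 and 0.013 m and z of canister4 in the frame of pan between -0.002 and 0.013 m and x of pot in the frame of station between 0.125 and 0.187 m and y of pot in the frame of station between -0.235 and 0.225 m and angle between pot's own z axis and vertical below 0.1 rad and value of joint switch above 0.8 rad and linear speed of each of pan, pot, canister1, canister2, canister3, canister4 below 0.02 m/s); the robot touches nothing.
It fails at once if the pan is lifted more than 15 mm off the station (height (world z) of pan above 0.04 m).
It fails at once if the pot is lifted more than 15 mm off the station (height (world z) of pot above 0.04 m).
It fails at once if the pot is tipped (angle between pot's own z axis and vertical above 0.5 rad).
It fails at once if the flask or the squat jar is moved more than 50 mm (distance of any of flask, jar from where it was at the start of the episode above 0.05 m).
Of canister1, canister2, canister3, canister4 only 3 to 4 are there at a start; the rules pass over those that are not, and their reading is None.
At some moment in a run one of pan, pot may be knocked a few centimetres aside while the robot is not near it.
It also fails if it takes over 210 s, if anything falls off the work surface, if the arm or the gripper's body presses on something with over 40 N, if the wrist force passes 120 N, or if a joint passes its speed limit or range.

## Working session

There is one attempt and no reset: what is moved stays moved. The work goes in short steps, each a Python script; the robot and the scene stay as the last script left them, time stands still between calls to the robot, and variables do not carry over. Pictures are saved under pics/ and viewed, at most 14 in all, crops included, and the job is handed in when it is done.

```bash
mkdir -p pics
cat > h.py <<'E'
import numpy as np, cv2
from workcell import bot, vision
from scipy.spatial.transform import Rotation as R
def snap(cam,fn,crop=None,scale=1):
    f=vision.grab_frame(cam); im=f["img"]
    if crop: x0,y0,x1,y1=crop; im=im[y0:y1,x0:x1]
    if scale!=1: im=cv2.resize(im,None,fx=scale,fy=scale,interpolation=cv2.INTER_CUBIC)
    cv2.imwrite("pics/"+fn,im[:,:,::-1]); return f
def px2w(f,u,v,z):
    K,T=np.array(f["K"]),np.array(f["T"])
    d=np.linalg.inv(K)@[u,v,1]; d=T[:3,:3]@[d[0],-d[1],-d[2]]; o=T[:3,3]
    return o+d*(z-o[2])/d[2]
def w2px(f,p):
    K,T=np.array(f["K"]),np.array(f["T"])
    c=T[:3,:3].T@(np.array(p)-T[:3,3]); q=K@[c[0],-c[1],-c[2]]; return q[:2]/q[2]
def down(yaw):  # tool z down, tool y axis at angle yaw from world y
    return (R.from_euler('z',yaw)*R.from_euler('x',np.pi)).as_rotvec()
E
python3 - <<'E'
from h import *
import pickle
for c in("top","scene"):
    f=snap(c,c+"0.png",scale=1.25); pickle.dump(f,open(c+"0.pkl","wb")); print({k:(np.round(v,3).tolist() if k!="img" else 0) for k,v in f.items()})
print(bot.nose_length,bot.current_eef_rot(),bot.current_ee_pos(),bot.current_time_s())
E
```

```text
{'img': 0, 'K': [[464.32, 0.0, 319.352], [0.0, 464.32, 198.857], [0.0, 0.0, 1.0]], 'T': [[-0.024, 0.995, -0.094, 400.964], [-1.0, -0.023, 0.012, 80.27], [0.009, 0.094, 0.996, 1211.574], [0.0, 0.0, 0.0, 1.0]]}
{'img': 0, 'K': [[430.97, 0.0, 324.225], [0.0, 430.97, 205.046], [0.0, 0.0, 1.0]], 'T': [[0.574, -0.642, 0.508, 1088.374], [0.819, 0.463, -0.341, -292.008], [-0.016, 0.611, 0.791, 991.423], [0.0, 0.0, 0.0, 1.0]]}
19.0 [-4.28726912e-01 -3.11209467e+00  2.28566292e-03] [175.66378656 625.43775324 249.49720689] 0.1
```

View pics/top0.png

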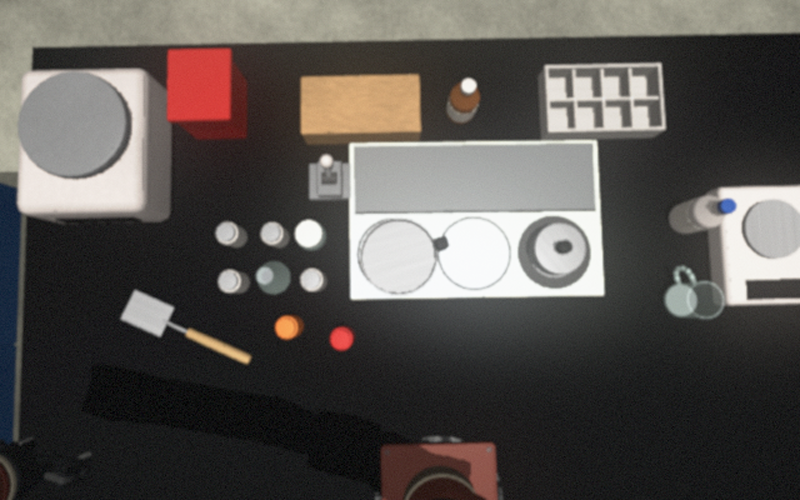

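View pics/scene0.png

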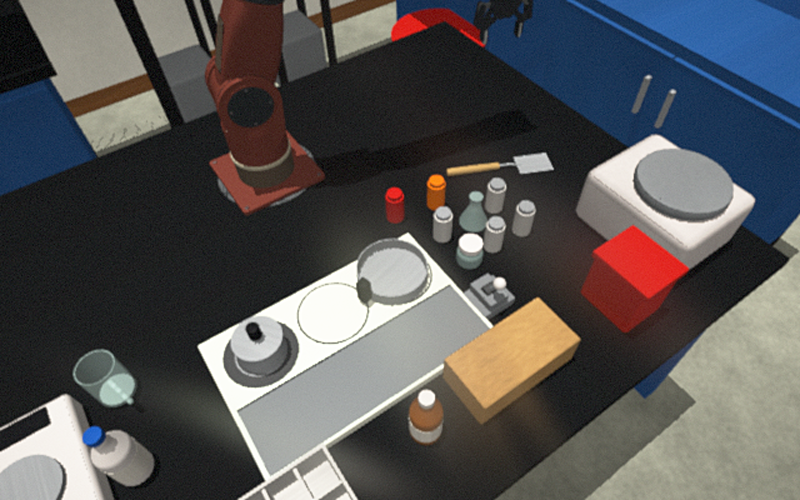

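The top view (800 px wide) shows the hotplate at the right place (554,252) with the pot on it (knob at 563,246). The pan is at the left place (398,256), with its post at (440,243). The switch ball is at (326,160).

Could be taken for a canister:
- grey: (230,235), (273,235), (233,281), (313,281)
- jar: (309,235)
- flask: (272,277)
- orange: (288,327)
- red: (342,338)
- bottle: (460,100)

I choose the four grey ones and will check them in a close crop.

Run:
```python
from h import *
import pickle
f=pickle.load(open("top0.pkl","rb")); im=f["img"]
a=cv2.resize(im[165:285,160:320],None,fx=5,fy=5,interpolation=cv2.INTER_CUBIC)
cv2.imwrite("pics/c1.png",a[:,:,::-1])
b=cv2.resize(im[105:245,270:490],None,fx=3.6,fy=3.6,interpolation=cv2.INTER_CUBIC)
cv2.imwrite("pics/c2.png",b[:,:,::-1])
```

```text
(no output)
```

View pics/c1.png

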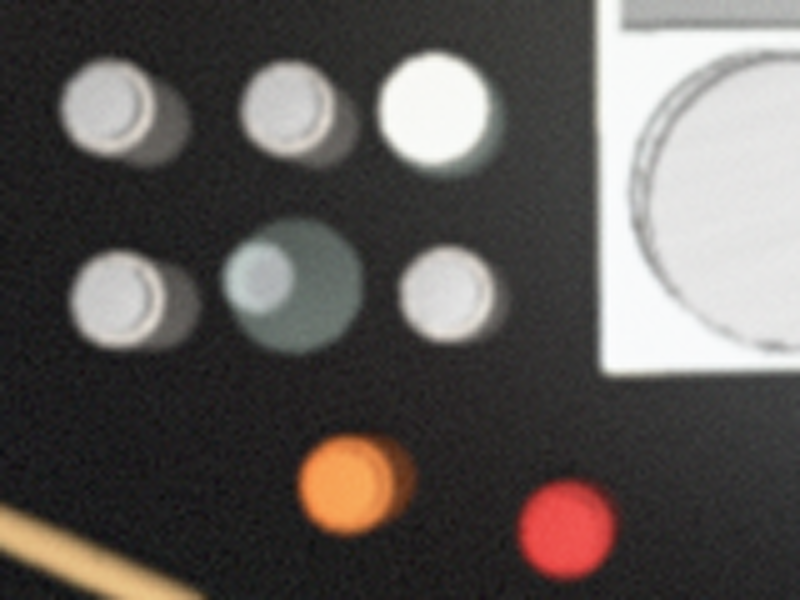

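View pics/c2.png

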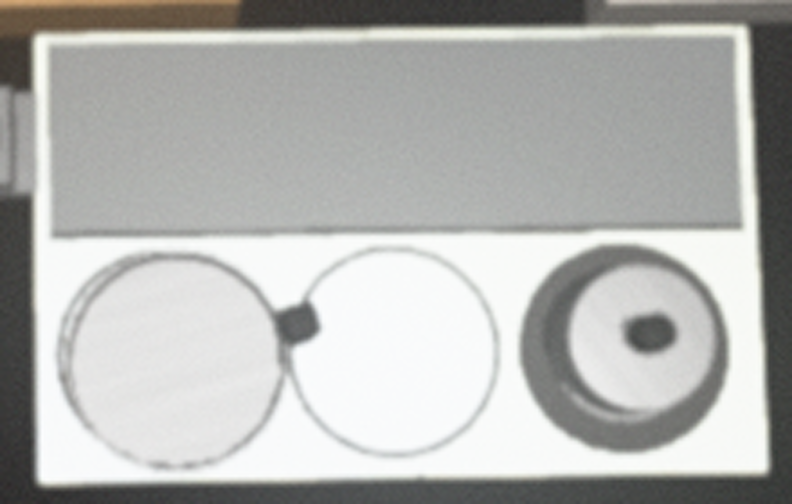

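The crop confirms four grey capped canisters, with body-top rings at crop pixels (108,107), (288,110), (117,300) and (447,294). The jar has the white lid and the flask is the glass cone. The hotplate centre is at (625,347), the lid at (642,338), the post top at (303,322) and the pan floor at about (178,360).

Run:
```python
from h import *
import pickle
f=pickle.load(open("top0.pkl","rb"))
P=lambda u,v,z,s,x0,y0: np.round(px2w(f,(u+.5)/s-.5+x0,(v+.5)/s-.5+y0,z),1)
c1=lambda u,v,z:P(u,v,z,5,160,165)
c2=lambda u,v,z:P(u,v,z,3.6,270,105)
for n,u,v,z in[("A",108,107,74),("B",288,110,74),("C",117,300,74),("D",447,294,74),("Acap",103,105,85),("Dcap",444,293,85),("jar",435,108,62),("flask",294,287,0),("flasktop",260,277,90),("or",343,484,85),("red",567,528,85)]: print(n,c1(u,v,z))
for n,u,v,z in[("hot",625,347,25),("ring",393,352,25),("panfloor",178,360,30),("post",302,322,95),("lid",642,338,87),("knobtop",655,332,124)]: print(n,c2(u,v,z))
C=np.array([c2(*q,25)[:2] for q in[(34,37),(745,27),(769,472),(38,486)]]); print(C)
S=np.array([(235,255),(235,-265),(-90,-265),(-90,255)],float)
a=S-S.mean(0);b=C-C.mean(0);th=np.arctan2((a[:,0]*b[:,1]-a[:,1]*b[:,0]).sum(),(a*b).sum())
r=np.array([[np.cos(th),-np.sin(th)],[np.sin(th),np.cos(th)]]);t=C.mean(0)-r@S.mean(0)
print("th",th,"t",t); print((S@r.T+t-C).round(1))
for q in[(0,-165),(0,0),(0,165),(155,294),(155,-165)]: print(q,r@q+t)
g=pickle.load(open("scene0.pkl","rb"))
for n,u,v,z in[("ball",499,284,100),("knob",253,325,124),("post",364,283,95),("D",442,212,85),("A",525,204,85)]: print("scene",n,px2w(g,u/1.25,v/1.25,z).round(1))
print(R.from_rotvec(bot.current_eef_rot()).as_matrix().round(2))
```

```text
A [547.5 406.1  74. ]
B [544.  317.7  74. ]
C [452.5 401.4  74. ]
D [451.6 240.5  74. ]
Acap [547.2 405.4  85. ]
Dcap [451.7 240.4  85. ]
jar [544.9 247.2  62. ]
flask [460.4 330.4   0. ]
flasktop [461.2 328.1  90. ]
or [361.1 289.7  85. ]
red [337.5 182.5  85. ]
hot [ 499.6 -252.    25. ]
ring [499.9 -86.   25. ]
panfloor [497.3  67.6  30. ]
post [515.7 -15.7  95. ]
lid [ 500.3 -246.5   87. ]
knobtop [ 500.8 -244.5  124. ]
[[ 734.9  166.3]
 [ 731.3 -351.1]
 [ 408.2 -350.2]
 [ 410.7  168.5]]
th -0.0055789725983275 t [498.80402299 -86.2206044 ]
[[ 0.3  1.2]
 [ 1.  -1.4]
 [-0.9 -0.5]
 [-0.5  0.8]]
(0, -165) [ 497.88349729 -251.2180366 ]
(0, 0) [498.80402299 -86.2206044 ]
(0, 165) [499.7245487  78.7768278]
(155, 294) [655.44182025 206.91008398]
(155, -165) [ 652.88108511 -252.08277286]
scene ball [683.8 203.8 100. ]
scene knob [ 498.5 -241.6  124. ]
scene post [520.4 -13.4  95. ]
scene D [451.7 238.5  85. ]
scene A [543.3 407.2  85. ]
[[-0.96  0.27 -0.  ]
 [ 0.27  0.96 -0.  ]
 [-0.   -0.   -1.  ]]
```

```bash
cat >> h.py <<'E'
def pick(pos,yaw):
    best=None
    for k in(-1,0,1):
        o=down(yaw+k*np.pi); q=bot.ik(list(map(float,pos)),list(o))
        if q is None: continue
        s=np.abs(np.array(q)-bot.current_qpos()).max()+ (5 if abs(q[6])>2.5 else 0)
        if best is None or s<best[0]: best=(s,list(o))
    return best[1]
def hop(x,y,z,yaw,up=250):
    """lift, travel at height up, descend to z; returns orientation"""
    p=bot.current_ee_pos()
    if p[2]<up-5: bot.line_to([p[0],p[1],up],speed=200)
    o=pick([x,y,z],yaw); bot.goto([x,y,up],o)
    bot.line_to([x,y,z],speed=150); return o
def st(m=""): print(m,"t",round(bot.current_time_s(),1),"p",np.round(bot.current_ee_pos(),1),"F",np.round(bot.current_contact_force(),1),"w",round(bot.current_gripper_width(),2))
E
python3 - <<'E'
from h import *
bot.move_gripper(0.0,40)
hop(724,206,104,0); st()
print(bot.line_to([654,206,104],speed=60,f_stop=12)); st("pushed")
bot.line_to([670,206,104]); 
p=bot.current_ee_pos(); bot.line_to([670,206,250],speed=200)
f=vision.grab_frame("scene"); c=cv2.resize(f["img"][195:265,360:440],None,fx=6,fy=6,interpolation=2); cv2.imwrite("pics/sw.png",c[:,:,::-1])
E
```

```text
t 4.4 p [724.7 206.1 105.3] F [-0.2  0.4  0.9] w 0.0
False
pushed t 5.8 p [654.  205.9 103.8] F [-0.9 -0.9  0.6] w 0.0
```

View pics/sw.png

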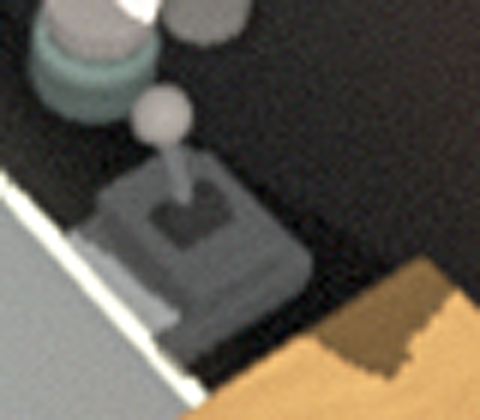

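The lever now leans towards the robot, with the ball at (162,115) in the crop. I'll compute its x position, then move the pot.

Run:
```python
from h import *
f=vision.grab_frame("scene"); print("ball",px2w(f,387,214.2,95).round(1))
bot.move_gripper(0.8,40)
hop(500,-245,114,np.pi/2,up=200); st()
bot.move_gripper(0.0,30); st("grip")
bot.line_to([653,-249,114],speed=60); st("slid")
bot.move_gripper(0.8); bot.line_to([653,-249,200],speed=200)
snap("top","p1.png",(270,105,490,245),3.6)
```

```text
ball [632.4 208.   95. ]
 t 10.2 p [ 500.4 -245.3  114.6] F [-0.7 -0.3  0. ] w 0.8
grip t 10.6 p [ 500.  -245.1  114.5] F [-3.6  0.9  6.5] w 0.29
slid t 13.3 p [ 650.6 -250.7  114.9] F [-12.6   0.3  12.7] w 0.3
```

View pics/p1.png

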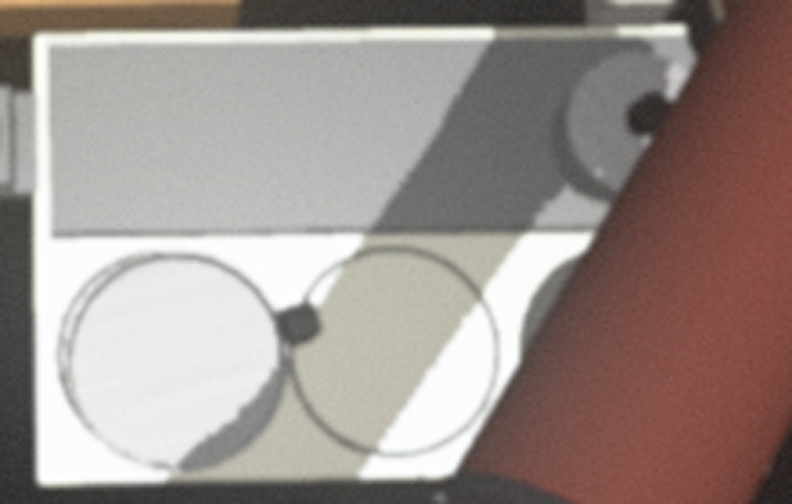

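The pot stands on the strip (lid around (620,120), partly hidden by the arm), and the pan is unmoved. Now the pan.

Run:
```python
from h import *
yaw=np.pi/2+0.217
hop(517,-15.5,80,yaw,up=200); st()
bot.move_gripper(0.0,60); st("grip")
p=bot.current_ee_pos()
bot.line_to([516.5,-335.5,float(p[2])],speed=90); st("slid")
bot.move_gripper(0.7); q=bot.current_ee_pos(); bot.line_to([q[0],q[1],200],speed=200)
bot.goto([500,0,300],down(np.pi/2)); 
f=snap("top","p2.png",(270,105,490,245),3.6)
```

```text
t 16.4 p [517.7 -15.9  80.7] F [ 0.  -0.1  0.2] w 0.8
grip t 16.9 p [517.2 -15.5  80.7] F [-2.9  0.4  7.4] w 0.27
slid t 20.6 p [ 516.8 -334.6   80.7] F [-0.4  5.4  3.4] w 0.27
```

View pics/p2.png

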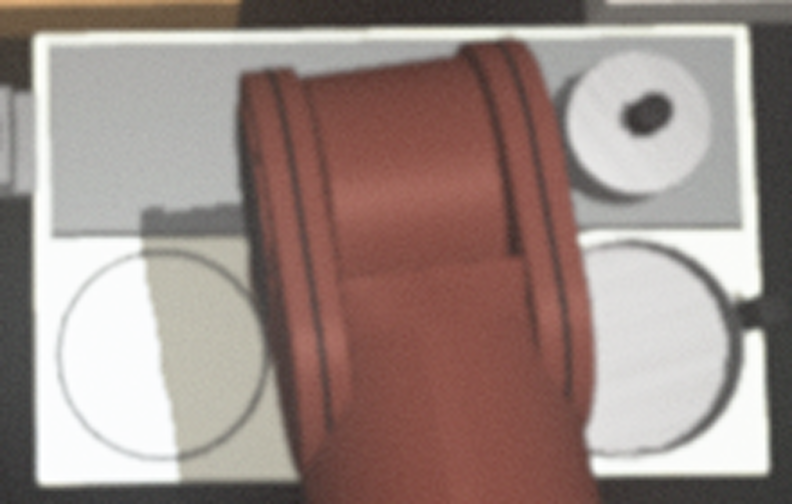

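The pot is on the strip (lid at (638,123)). The pan is on the hotplate, with its rim's right edge at 743, top at 239 and bottom at 457, which puts the rim centre at about (630,348). Its post is at (755,313).

```bash
cat >> h.py <<'E'
def tray(x,y,px,py,pyaw,zrel=92):
    """canister at (x,y) on the bench -> stands at (px,py) in the pan"""
    bot.move_gripper(0.8,40)
    hop(x,y,62,np.pi/2,up=200)
    bot.move_gripper(0.0,40); st("grip"); w=bot.current_gripper_width()
    hop(px,py,zrel+8,pyaw,up=220)
    print("stop",bot.line_to([px,py,zrel-3],speed=30,f_stop=6)); st("set")
    bot.move_gripper(min(1,w+0.17)); q=bot.current_ee_pos(); bot.line_to([q[0],q[1],220],speed=200)
E
python3 - <<'E'
from h import *
f=vision.grab_frame("top")
P=lambda u,v,z: px2w(f,(u+.5)/3.6-.5+270,(v+.5)/3.6-.5+105,z)
print("pan",P(630,348,60).round(1),"post",P(757,313,95).round(1),"lid",P(638,123,87).round(1))
tray(451.6,240.4,498,-253-45,np.pi/2)
bot.goto([500,250,250],pick([500,250,250],np.pi/2))
snap("top","p3.png",(160,105,500,285),2.3)
E
```

```text
pan [ 495.9 -245.7   60. ] post [ 514.7 -322.8   95. ] lid [ 648.4 -251.2   87. ]
grip t 25.9 p [451.9 240.9  62.9] F [-1.4 -0.6  5.4] w 0.51
stop True
set t 30.1 p [ 497.9 -298.4   92.3] F [-2.1  0.   5.3] w 0.5
```

View pics/p3.png

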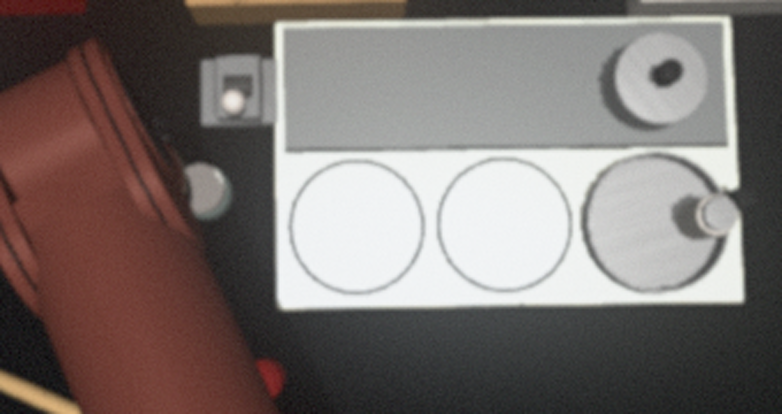

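Canister D stands in the pan (top at (715,215)). The pan rim spans 583 to 728, so its centre is at about (655.5,224). The pot is at (661,80) on the strip and the switch ball is at (233,101), still off.

Run:
```python
from h import *
f=vision.grab_frame("top")
P=lambda u,v,z: px2w(f,(u+.5)/2.3-.5+160,(v+.5)/2.3-.5+105,z).round(1)
print("pan",P(655.5,224,60),"can",P(714,214,104))
tray(544,317.7,500+45,-251,0)
tray(547.3,405.8,500-45,-251,0)
bot.goto([500,0,300],pick([500,0,300],np.pi/2))
snap("top","p4.png",(160,105,500,285),2.3)
```

```text
pan [ 493.9 -245.8   60. ] can [ 499.4 -295.1  104. ]
grip t 35.4 p [544.4 318.1  63.1] F [-2.6 -1.   5.3] w 0.51
stop True
set t 39.7 p [ 545.8 -250.8   92.7] F [-1.7  1.8  7.5] w 0.51
grip t 44.8 p [547.7 406.2  63.1] F [-1.5 -0.   5.8] w 0.5
stop True
set t 49.3 p [ 455.8 -250.6   92.7] F [0.1 1.1 3.9] w 0.5
```

View pics/p4.png

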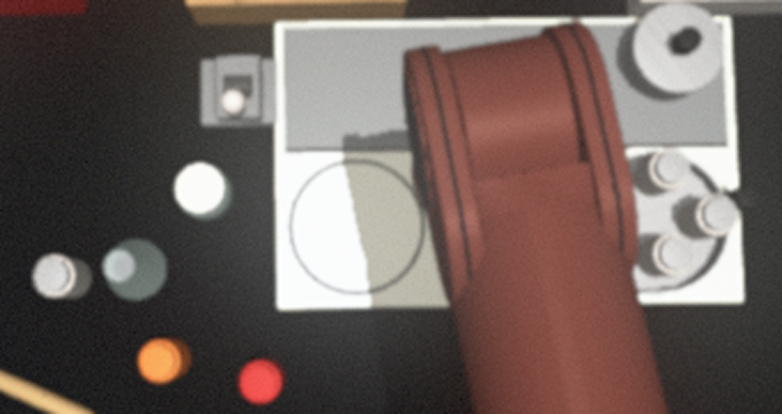

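Three canisters stand in the pan at (667,168), (714,214) and (671,256), and the last one waits at (56,275). The pot was knocked back: its lid is now at (677,47) and its knob top at (687,40). I'll place the last canister, then bring the pot back.

Run:
```python
from h import *
f=vision.grab_frame("top")
P=lambda u,v,z: px2w(f,(u+.5)/2.3-.5+160,(v+.5)/2.3-.5+105,z).round(1)
l=P(677,47.5,87); k=P(687,40,122); print("lid",l,k)
for c in[(666,169),(713.5,215),(671,256)]: print(P(*c,104))
tray(452.5,401.3,498,-206,np.pi/2)
bot.move_gripper(0.8,40)
x,y=float(l[0]),float(l[1]-2)
hop(x,y,115,np.pi/2,up=220)
bot.move_gripper(0.0,30); st("pot")
bot.line_to([655,-250,115],speed=60); st("slid")
bot.move_gripper(0.8); bot.line_to([655,-250,220],speed=200)
bot.move_gripper(0.0); bot.goto([575,206,250],pick([575,206,250],0))
snap("top","p5.png",(330,105,500,235),4.5)
```

```text
lid [ 681.8 -270.7   87. ] [ 680.8 -270.7  122. ]
[ 548.  -247.2  104. ]
[ 498.4 -294.5  104. ]
[ 456.6 -247.8  104. ]
grip t 54.8 p [452.8 401.8  63. ] F [-1.4 -0.1  6.8] w 0.51
stop True
set t 59.2 p [ 497.9 -206.2   92.3] F [-3.7  1.3  7.1] w 0.5
pot t 62.6 p [ 681.8 -272.9  115.7] F [-3.4  1.   5.7] w 0.29
slid t 63.4 p [ 655.7 -250.1  115.5] F [ 4.4 -2.2  4.5] w 0.29
```

View pics/p5.png

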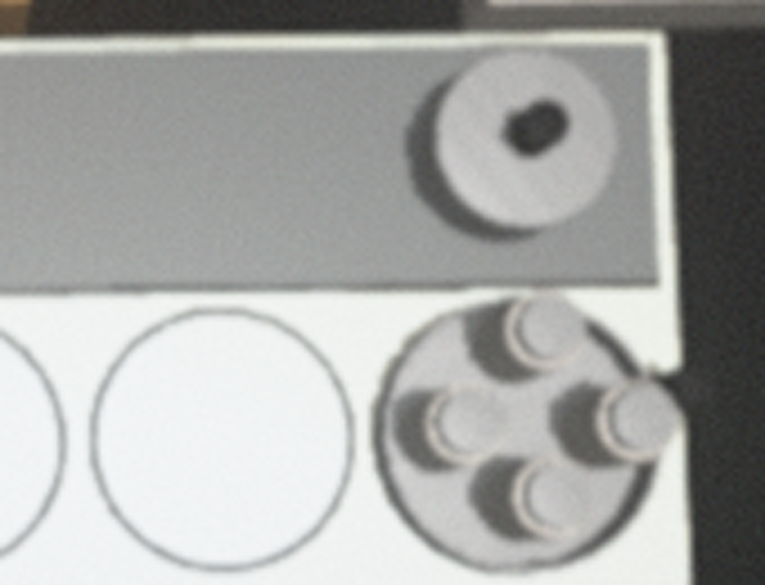

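All four canisters stand upright in the pan at (545,328), (640,418), (553,498) and (467,424). The pan rim spans 374 to 658 with its bottom at 572, so its centre is at about (516,431). The pot is back on the strip. I'll check the offsets and switch on.

Run:
```python
from h import *
f=vision.grab_frame("top")
P=lambda u,v,z: px2w(f,(u+.5)/4.5-.5+330,(v+.5)/4.5-.5+105,z).round(1)
print("pan",P(516,431,60),"lid",P(527,139,87))
for c in[(540,332),(637,421),(549,498),(465,426)]: print(P(*c,104))
hop(588,206,104,0,up=200); st()
print(bot.line_to([657,206,104],speed=60,f_stop=12)); st("on")
bot.line_to([645,206,104]); bot.line_to([645,206,250],speed=200)
bot.goto([400,300,350],pick([400,300,350],0))
a=vision.grab_frame("scene")["img"][195:265,360:440]; b=vision.grab_frame("top")["img"][105:245,240:500]
a=cv2.resize(a,(400,350)); b=cv2.resize(b,(460,248)); c=np.zeros((600,460,3),np.uint8); c[:350,:400]=a; c[350:598]=b
cv2.imwrite("pics/fin.png",c[:,:,::-1])
```

```text
pan [ 498.2 -244.9   60. ] lid [ 656.7 -251.2   87. ]
[ 547.5 -248.   104. ]
[ 498.4 -297.5  104. ]
[ 458.3 -248.3  104. ]
[ 497.8 -205.3  104. ]
 t 68.1 p [588.8 206.1 105.3] F [-0.   0.7  0.2] w -0.0
False
on t 69.4 p [657.1 206.1 104.2] F [-0.6 -0.3  0.3] w 0.0
```

View pics/fin.png

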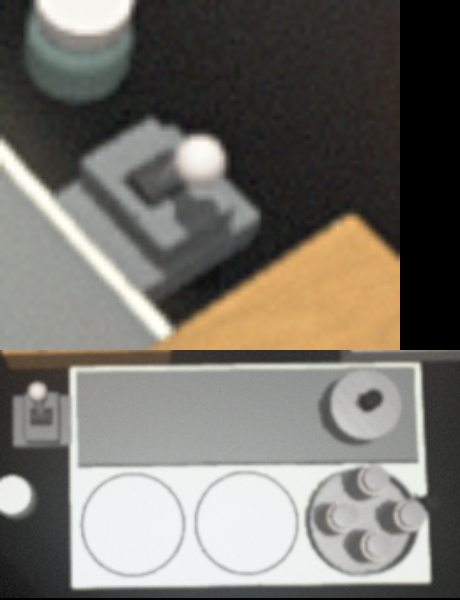

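The lever leans away from the robot with its ball at (200,158), the same as at the start. The pot is on the strip, and the pan with its four canisters is on the hotplate.

```bash
python3 -c "
from h import *
print(px2w(vision.grab_frame('scene'),400,226.6,96).round(1)); print(bot.sign_off())"
```

```text
[681.8 208.9  96. ]
the job is handed in; nothing more can be done
None
```

I handed the job in, but the verdict wasn't shown; in the last pictures the pan is on the hotplate with all four canisters upright in it, the pot is on the cool strip (slid back after being knocked mid-run), and the switch is on.

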